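# Dose two-part tile adhesive into the mixing pan

### The job

Get a batch of two-part tile adhesive ready for mixing: bring the steel mixing pan up to the wooden rack so that the spouts of both dosing pumps are over it, and let go of it. Then press the pump head of the larger jug (resin) steadily all the way down, rest it firmly on its stop for a moment and let it come all the way back up; after that give the smaller jug (hardener) the same full stroke. Do not ram a pump onto its stop or press one with no pan under its spout, leave the pan flat on the bench under both spouts, and leave the other things on the bench alone.

Things in the scene. Friction and masses are not known exactly. Their poses are not given: they have to be found in the camera images.
- rack: Fixed plywood rack: board 18 mm thick, x -50 to +60 mm, 270 mm wide (y); jug axes at x 0, y +55 and -55 mm; a strip 70 mm high behind the board and 46 mm high strips at both ends. Origin: on the bench, midway between the jug axes; -x is the front, towards the robot. The spouts end about 50 mm in front of the board's front edge (x = -50 mm).
- resin_jug: The larger, taller jug (resin), left or right on the rack: round white plastic, 90 mm across, 155 mm to its shoulder, fixed. Origin: centre of its base, 18 mm above the bench; z up, -x to the rack's front. Black screw closure, top 193 mm above the base. On it a grey stop collar, 31 mm across, rigid, its top 10 to 24 mm above the closure: set differently each run, not given.
- resin_head: Black pump head of the resin jug: button 38 mm across, 26 mm tall, on a white stem, with a 12 mm thick spout reaching 100 mm along the head's own -x (up to 7 degrees off the rack's -x). It only slides straight down, on a spring. Origin: centre of the button's underside, on the jug's axis, 227 mm above the jug's base when fully up; it goes down 10 to 24 mm to meet the collar.
- resin_head_top (a point): Centre of the resin head's flat top (33 mm across): press here, 271 mm above the bench when up; moves with the head. Resistance: 4.0 N at first, plus 0.23 N per mm, plus 1.0 N per 10 mm/s; on the collar it rises sharply. Full stroke: the head bears on the collar with over 4 N for 0.2 s (never over 45 N on head or collar). Let go, it rises by itself in under 1 s.
- resin_head_outlet (a point): Outlet at the end of the resin pump's spout, 100 mm along -x from the head's axis, 227 mm above the bench when up. Moves with the head.
- hardener_jug: The smaller, lower jug (hardener), left or right on the rack: round white plastic, 72 mm across, 110 mm to its shoulder, fixed. Origin: centre of its base, 18 mm above the bench; z up, -x to the rack's front. Black screw closure, top 148 mm above the base. On it a grey stop collar, 31 mm across, rigid, its top 10 to 24 mm above the closure: set differently each run, not given.
- hardener_head: Black pump head of the hardener jug: button 38 mm across, 26 mm tall, on a white stem, with a 12 mm thick spout reaching 100 mm along the head's own -x (up to 7 degrees off the rack's -x). It only slides straight down, on a spring. Origin: centre of the button's underside, on the jug's axis, 182 mm above the jug's base when fully up; it goes down 10 to 24 mm to meet the collar.
- hardener_head_top (a point): Centre of the hardener head's flat top (33 mm across): press here, 226 mm above the bench when up; moves with the head. Resistance: 3.0 N at first, plus 0.17 N per mm, plus 0.7 N per 10 mm/s; on the collar it rises sharply. Full stroke: the head bears on the collar with over 4 N for 0.2 s (never over 45 N on head or collar). Let go, it rises by itself in under 1 s.
- hardener_head_outlet (a point): Outlet at the end of the hardener pump's spout, 100 mm along -x from the head's axis, 182 mm above the bench when up. Moves with the head.
- pan: Loose open steel mixing pan, 120 (x) by 208 (y) by 40 mm high, walls 3 mm, 0.36 to 0.63 kg, black stub handle on one long side, along -x. Origin: centre of its underside. Flat against the rack's front edge (rack frame: x -110 mm, y 0, same yaw) it is under both spouts. A spout is over the pan when its outlet is within 48 mm in x and 90 mm in y of the pan's centre, pan frame.
- pan_grip (a point): Grip point on the pan's handle: in the pan's frame 105 mm along -x, 33 mm above the pan's underside. The handle is a level bar 20 mm wide (y), 12 mm thick, its upper face 39 mm and lower face 27 mm above the bench, running out to 140 mm from the pan's centre (80 mm of it clear of the wall).
- chip_box: Bystander: clear plastic box of white mosaic chips, 190 x 130 x 75 mm, origin at the centre of its underside. Leave alone.
- jar: Bystander: glass jar with steel lid, 68 mm across, 95 mm tall, origin at the centre of its underside. Leave alone.
- knife: Bystander: flat filling spatula lying on the bench, 240 mm long, handle towards its -x, origin on the bench under it. Leave alone.

How it is judged:
On the way, in this order (a step that is already met when the one before it is completed fails the run):
1. the pan stands flat on the bench under both spouts, let go (x of resin_head_outlet in the frame of pan between -0.048 and 0.048 m and y of resin_head_outlet in the frame of pan between -0.09 and 0.09 m and x of hardener_head_outlet in the frame of pan between -0.048 and 0.048 m and y of hardener_head_outlet in the frame of pan between -0.09 and 0.09 m and height (world z) of pan below 0.004 m and angle between pan's own z axis and vertical below 0.04 rad and contact force between pan and the arm below 0.2 N), for 0.2 s.
2. the resin pump is pressed down onto its stop (over 4 N for 0.2 s) (contact force between resin_head and resin_jug above 4 N), for 0.2 s.
3. the resin pump is fully up again (z of resin_head in the frame of resin_jug above 0.225 m), for 0.1 s.
4. the hardener pump is pressed down onto its stop (over 4 N for 0.2 s) (contact force between hardener_head and hardener_jug above 4 N), for 0.2 s.
5. the hardener pump is fully up again (z of hardener_head in the frame of hardener_jug above 0.18 m), for 0.1 s.
At the end, for the whole second after the job is handed in: Pan at rest flat on the bench, both outlets within 48 mm (pan's x) and 90 mm (pan's y) of its centre; both pump heads within 2 mm of fully up (x of resin_head_outlet in the frame of pan between -0.048 and 0.048 m and y of resin_head_outlet in the frame of pan between -0.09 and 0.09 m and x of hardener_head_outlet in the frame of pan between -0.048 and 0.048 m and y of hardener_head_outlet in the frame of pan between -0.09 and 0.09 m and height (world z) of pan below 0.004 m and angle between pan's own z axis and vertical below 0.04 rad and z of resin_head in the frame of resin_jug above 0.225 m and z of hardener_head in the frame of hardener_jug above 0.18 m and linear speed of pan below 0.01 m/s); the robot touches nothing.
It fails at once if a pump is pressed (more than 6 mm) with its spout not over the pan standing on the bench ((z of resin_head in the frame of resin_jug below 0.221 m and not (x of resin_head_outlet in the frame of pan between -0.048 and 0.048 m and y of resin_head_outlet in the frame of pan between -0.09 and 0.09 m and height (world z) of pan below 0.004 m and angle between pan's own z axis and vertical below 0.04 rad)) or (z of hardener_head in the frame of hardener_jug below 0.176 m and not (x of hardener_head_outlet in the frame of pan between -0.048 and 0.048 m and y of hardener_head_outlet in the frame of pan between -0.09 and 0.09 m and height (world z) of pan below 0.004 m and angle between pan's own z axis and vertical below 0.04 rad))).
It fails at once if a pump is rammed onto its stop, or its head struck, with more than 45 N (contact force between resin_head and resin_jug above 45 N or contact force between any of resin_head, hardener_head and the arm above 45 N or contact force between hardener_head and hardener_jug above 45 N).
It fails at once if the box of chips, the jar or the spatula is moved more than 20 mm (distance of any of chip_box, jar, knife from where it was at the start of the episode above 0.02 m).
It also fails if it takes over 72 s, if anything falls off the work surface, if the arm or the gripper's body presses on something with over 40 N, if the wrist force passes 120 N, or if a joint passes its speed limit or range.

### The arm

A 6-joint arm with a two-finger parallel gripper is mounted at the origin on the work surface. World frame = base frame: x ahead of the robot, y to its left, z up, the work surface at z = 0. Lengths are in m, angles in rad, forces in N, time in s.
With the tool pointing down it reaches from about 0.4 to 0.925 m from the base axis. Payload 12.5 kg.
Tool frame: the origin (TCP) lies midway between the tips of the shut fingers; the grasp point (between the pads) lies 19 mm behind it; z points along the fingers, y is the line along which they close (so a half turn about z gives the same grasp; the last joint's range is limited). The gripper opens to 95 mm and grips with 3 to 60 N. Pads are 20 mm wide; open, the fingers measure 119 mm over their backs; the gripper's body (75 mm by 180 mm) begins 59 mm behind the grasp point.
Start: joints at [-1.27, 0.491, 1.559, -0, 1.092, -0.106], TCP at [0.247, -0.574, 0.215] pointing down, gripper open.
Joint ranges: [-3.1, 3.1], [-0.84, 2.19], [0.05, 2.79], [-1.13, 4.28], [0.06, 2.93], [-2.69, 2.69]. Speed limits (rad/s): [2.22, 2.22, 2.79, 3.14, 3.14, 3.14].

### API

Orientations are given as a unit quaternion [w, x, y, z].
In Python, from rig import arm gives the robot as it stands. The module is installed in compiled form; this text tells all that it offers. Calls block until the motion is done:
- arm.move_to(position, orientation): joint-space move of the TCP to a pose.
- arm.movel(position, rot=None, velocity=0.15): straight line of the TCP; rot=None keeps the orientation; velocity is the mean speed in m/s.
- arm.move_j(angles): joint-space move.
- arm.let_go() and arm.grab(): open the fingers fully, or close them until they stop; the grip force is fixed at half the most.
- arm.wait(seconds).
- arm.solve_ik(position, orientation): joint angles nearest the present ones, or None.
- arm.observe(): the state.
- arm.capture(name): name is "side" or "top" or "wrist"; returns a dict with "image" (480x640x3 uint8, red, green, blue), "range_z" (480x640 float32, m along the optical axis (not along the pixel's ray), 0 where there is no reading), "vertical_fov" (degrees; the focal length in pixels is half the picture's height over the tangent of half this angle, whatever the lens; pixels are square), "cx", "cy" (the principal point, pixels), "cam_to_world" (4x4, takes a point from camera to world coordinates). Camera axes: x right, y up, looking along -z (the intrinsics and any distortion apply to the point x, -y, -z); pixel columns grow to the right and rows downward; lengths in m; the calibration is good to about 2 mm. A picture is of the moment at which its call begins.
A pose or a line that the arm cannot do raises arm.Unreachable and nothing moves.
- arm.job_done(): hands the job in; it is judged then, once.
The state is a dict: "time": time; "q": joint angles; "joint_vel": joint speeds; "effort": joint torques, N m; "position": TCP position; "ee_rot": TCP orientation; "force": force on the tool from outside, world axes, zero at the start; "moment": the same for the moment, N m; "opening": finger opening in m; "gripper_force": force on a finger pad.
Only numpy, scipy, OpenCV 4.12 (cv2) and the standard library are available. Lean on these libraries where they do the work, as an engineer would, in place of code of your own. Each camera call takes 0.05 s, during which the arm holds its last target. There are 200 camera calls.

## Working session

There is one attempt and no reset: what is moved stays moved. The work goes in short steps, each a Python script; the robot and the scene stay as the last script left them, time stands still between calls to the robot, and variables do not carry over. Pictures are saved under pics/ and viewed, at most 10 in all, crops included, and the job is handed in when it is done.

```bash
mkdir -p pics; cat > h.py <<'E'
import numpy as np, cv2
from rig import arm
def snap(n,tag):
    c=arm.capture(n); cv2.imwrite(f'pics/{tag}.png',c['image'][:,:,::-1]); np.save(f'pics/{tag}.npy',c,allow_pickle=True); return c
def load(tag): return np.load(f'pics/{tag}.npy',allow_pickle=True).item()
def cloud(c):
    f=240/np.tan(np.radians(c['vertical_fov'])/2); v,u=np.mgrid[:480,:640]; z=c['range_z']
    P=np.stack([(u-c['cx'])/f*z,-(v-c['cy'])/f*z,-z],-1)
    M=np.array(c['cam_to_world']); W=P@M[:3,:3].T+M[:3,3]; W[z<=0]=np.nan; return W
E
python3 - <<'E'
from h import *
for n in ('side','top'):
    c=snap(n,n+'0'); print(n,[ (k,v) for k,v in c.items() if k not in('image','range_z')])
print(arm.observe())
E
```

```text
side [('vertical_fov', 53.00907325011824), ('cx', 317.1774479770577), ('cy', 240.18609928487962), ('cam_to_world', array([[-0.93895144,  0.22196074, -0.26287567,  0.20687055],
       [-0.34369202, -0.63995742,  0.6872629 ,  0.80457718],
       [-0.01568385,  0.73565476,  0.67717508,  0.92337155],
       [ 0.        ,  0.        ,  0.        ,  1.        ]]))]
top [('vertical_fov', 42.348147226438904), ('cx', 315.6173927345095), ('cy', 233.983256667404), ('cam_to_world', array([[-0.02716469,  0.99448495, -0.10130037,  0.32617997],
       [-0.99937106, -0.02932857, -0.01993297,  0.01029445],
       [-0.02279404,  0.10069519,  0.99465618,  1.70026221],
       [ 0.        ,  0.        ,  0.        ,  1.        ]]))]
{'time': 0.1, 'q': array([-1.26957209e+00,  4.91518968e-01,  1.55938711e+00, -3.04883850e-05,
        1.09166145e+00, -1.05583879e-01]), 'joint_vel': array([-0.00120884, -0.00166763, -0.00226924, -0.00014896,  0.00107016,
        0.00103321]), 'effort': array([ 3.22789863e-03, -6.13621616e+01, -2.58605146e+01,  6.94207102e-02,
        4.70197177e-02, -4.90980176e-05]), 'position': array([ 0.24726241, -0.57378673,  0.21410843]), 'ee_rot': array([-4.83783803e-04,  9.79383082e-01,  2.02011241e-01, -6.10644846e-05]), 'force': array([ 0.20167152, -0.20776358,  0.75414157]), 'moment': array([ 0.00556384,  0.00725767, -0.06411709]), 'gripper_force': 0.0, 'opening': 0.09487143289376605}
```

View pics/top0.png

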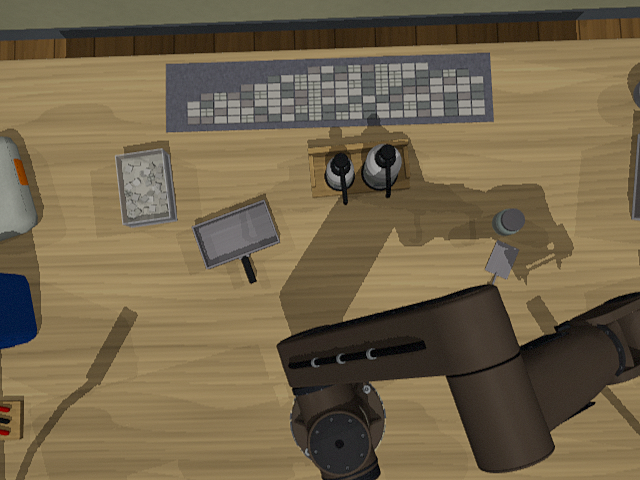

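View pics/side0.png

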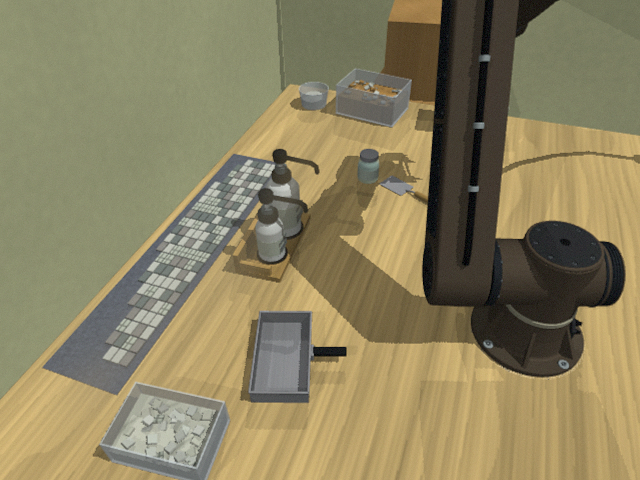

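The top view shows the rack at about (360,168): hardener on the left, head (341,160), and resin on the right, head (386,153). The pan is at (237,235) with its handle at (249,268), the chip box at (146,187), and the jar and spatula on the right at (509,222). I'll measure with the depth cloud.

```bash
python3 - <<'E'
from h import *
for tag in ('top0','side0'):
    W=cloud(load(tag)); x,y,z=W[...,0],W[...,1],W[...,2]
    print(tag)
    if tag=='top0':
        u0=lambda u,v:W[v,u]
        for n,p in dict(hard=(341,160),resin=(386,153),hout=(345,200),rout=(389,193),handle=(249,268),panfloor=(237,235),rackL=(314,190),rackR=(407,185),bench=(300,250)).items(): print(n,p,W[p[1],p[0]].round(4))
        box=lambda a,b,c,d: np.s_[b:d,a:c]
        roi=np.zeros(z.shape,bool); roi[190:290,185:285]=1
        roirack=np.zeros(z.shape,bool); roirack[130:210,300:420]=1
    else:
        roi=np.zeros(z.shape,bool); roi[300:410,240:350]=1
        roirack=np.zeros(z.shape,bool); roirack[145:280,230:320]=1
    P=W[roi&(z>.012)]
    print('pan pts',len(P)); rim=P[P[:,2]>.03]
    r=cv2.minAreaRect((P[:,:2]*1000).astype(np.float32)); print('all',r)
    # pan w/o handle: points opened
    h=W[roi&(z>.034)]; print('z>34',len(h), h[:,2].max())
    for nm,lo,hi in(('resin',.264,.278),('hard',.219,.233)):
        m=W[roirack&(z>lo)&(z<hi)]
        print(nm,len(m),np.nanmedian(m,0).round(4),m.min(0).round(4),m.max(0).round(4))
    m=W[roirack&(z>.010)&(z<.026)]; print('board',len(m),cv2.minAreaRect((m[:,:2]*1000).astype(np.float32)))
    m=W[roirack&(z>.010)&(z<.08)]; print('rack',len(m),cv2.minAreaRect((m[:,:2]*1000).astype(np.float32)))
c=load('top0');im=c['image'][:,:,::-1]
a=cv2.resize(im[195:290,185:290],None,fx=5,fy=5); b=cv2.resize(im[130:210,300:420],None,fx=5,fy=5)
b=cv2.copyMakeBorder(b,0,0,0,0,0); 
cv2.imwrite('pics/pan.png',a); cv2.imwrite('pics/rack.png',b)
E
```

```text
top0
hard (341, 160) [ 0.6542 -0.0264  0.2266]
resin (386, 153) [ 0.6563 -0.1306  0.2767]
hout (345, 200) [ 0.5597 -0.0336  0.2044]
rout (389, 193) [ 0.566  -0.1366  0.2503]
handle (249, 268) [0.4085 0.2243 0.045 ]
panfloor (237, 235) [0.5028 0.2617 0.0011]
rackL (314, 190) [0.6181 0.045  0.0241]
rackR (407, 185) [ 0.6245 -0.2098  0.0215]
bench (300, 250) [ 0.4564  0.0886 -0.0019]
pan pts 941
all ((503.57275390625, 262.3708190917969), (243.23390197753906, 252.81141662597656), 82.56768798828125)
z>34 658 0.053071451736859565
resin 208 [ 0.6605 -0.1342  0.2693] [ 0.5703 -0.1527  0.264 ] [ 0.6831 -0.1171  0.2778]
hard 200 [ 0.6542 -0.0269  0.2246] [ 0.5767 -0.1445  0.219 ] [ 0.6724 -0.0071  0.232 ]
board 1627 ((674.0864868164062, -77.44830322265625), (316.2983703613281, 212.98544311523438), 86.92145538330078)
rack 2924 ((674.0864868164062, -77.44830322265625), (316.2983703613281, 212.98544311523438), 86.92145538330078)
side0
pan pts 1859
all ((464.777587890625, 250.0318603515625), (201.10617065429688, 213.9166259765625), 18.97406578063965)
z>34 1067 0.04645715295435371
resin 107 [ 0.6608 -0.1286  0.2702] [ 0.6447 -0.1487  0.2641] [ 0.6773 -0.1129  0.2731]
hard 222 [ 0.6542 -0.0307  0.2253] [ 0.5576 -0.1433  0.2191] [ 0.6765 -0.0044  0.2326]
board 1115 ((741.224853515625, -198.77163696289062), (229.44754028320312, 575.1016235351562), 30.01045799255371)
rack 2567 ((741.2124633789062, -198.76199340820312), (229.49246215820312, 575.0810546875), 29.977113723754883)
```

View pics/pan.png

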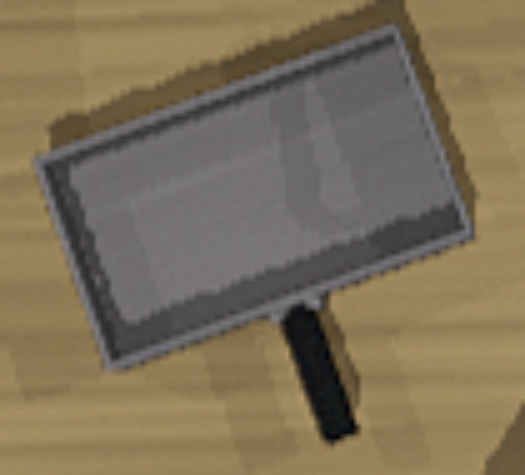

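View pics/rack.png

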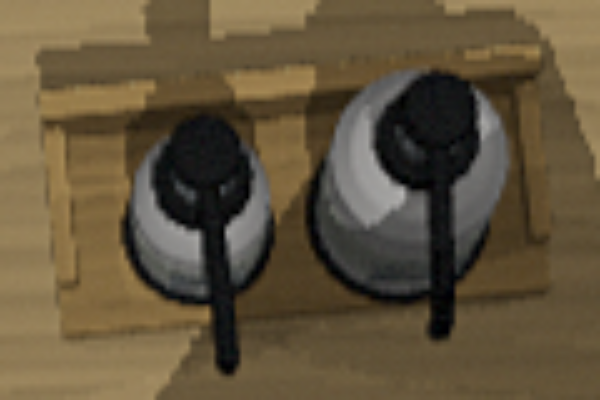

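The crops (5× enlarged) give these positions:
- **Pan rim corners:** (38,160), (397,28), (472,235) and (112,368), with the handle end at (342,438).
- **Rack front edge:** from (62,336) to (550,292).
- **Head tops:** about (205,143) and (440,100).
- **Spout ends:** (228,365) and (440,332).

I'll cast these as rays at the known heights.

```bash
cat >> h.py <<'E'
def ray(c,u,v,z):
    f=240/np.tan(np.radians(c['vertical_fov'])/2); M=np.array(c['cam_to_world'])
    d=M[:3,:3]@np.array([(u-c['cx'])/f,-(v-c['cy'])/f,-1]); o=M[:3,3]
    return (o+d*(z-o[2])/d[2])[:2]
E
python3 - <<'E'
from h import *
c=load('top0')
def R(U,V,o,z): return ray(c,(U+.5)/5-.5+o[0],(V+.5)/5-.5+o[1],z)
o=(185,195); q=np.array([R(*p,o,.04) for p in((38,160),(397,28),(472,235),(112,368))])
print('pan corners',q.round(4).tolist(),'c',q.mean(0), 'sides',[np.linalg.norm(q[i]-q[i-1]).round(4) for i in range(4)])
d=(q[0]+q[1]-q[2]-q[3]); print('yaw',np.degrees(np.arctan2(d[1],d[0]))); e=q[0]-q[1]+q[3]-q[2]; print('yaw long',np.degrees(np.arctan2(-e[0],e[1])))
print('handle end',R(342,438,o,.039),'start',R(298,308,o,.039))
o=(300,130); a=R(62,336,o,.018);b=R(550,292,o,.018); e=a-b; yaw=np.arctan2(-e[0],e[1]); print('front edge',a,b,np.linalg.norm(e),np.degrees(yaw))
x=np.array([np.cos(yaw),np.sin(yaw)]);y=np.array([-x[1],x[0]]); O=(a+b)/2+.05*x; print('rack',O,'hard axis',O+.055*y,'resin',O-.055*y,'pan target',O-.11*x)
print('htop',R(205,143,o,.226),'rtop',R(440,100,o,.271),'hout',R(228,365,o,.206),'rout',R(440,332,o,.25))
E
```

```text
pan corners [[0.5252, 0.3774], [0.5915, 0.1811], [0.4776, 0.1428], [0.4114, 0.3382]] c [0.50143215 0.25986829] sides [np.float64(0.1204), np.float64(0.2071), np.float64(0.1203), np.float64(0.2063)]
yaw 18.803776577461026
yaw long 18.683551538102016
handle end [0.37045138 0.2149477 ] start [0.4409287  0.23751259]
front edge [0.60042033 0.05115219] [ 0.61654155 -0.21697628] 0.26861267308731235 3.4407658016723555
rack [ 0.65839081 -0.07991121] hard axis [ 0.6550899  -0.02501036] resin [ 0.66169172 -0.13481207] pan target [ 0.5485891  -0.08651304]
htop [ 0.65880281 -0.02561561] rtop [ 0.66560511 -0.13525806] hout [ 0.553003   -0.03385284] rout [ 0.55899648 -0.13305914]
```

```bash
cat >> h.py <<'E'
from scipy.spatial.transform import Rotation as Ro
def quat(yaw):  # tool down, tool x at yaw, tool y = (sin,-cos)
    s,c=np.sin(yaw),np.cos(yaw); q=Ro.from_matrix(np.array([[c,s,0],[s,-c,0],[0,0,-1]])).as_quat(); return np.r_[q[3],q[:3]]
YR=np.radians(3.44); O=np.array([.6584,-.0799]); X=np.array([np.cos(YR),np.sin(YR)]); Y=np.array([-X[1],X[0]])
def grip(c,yaw): return np.array(c)-.105*np.array([np.cos(yaw),np.sin(yaw)])
E
python3 - <<'E'
from h import *
yp=np.radians(18.75); g=grip((.5014,.2599),yp); Z=.014
T=lambda p,z: np.r_[p,z]
arm.move_to([.25,-.42,.40],quat(0.407)); print(arm.observe()['q'])
arm.move_to(T(g,.30),quat(yp)); print(arm.observe()['q'])
arm.movel(T(g,.08)); arm.movel(T(g,Z),velocity=.08)
o=arm.observe(); print(o['time'],o['position'],o['force'])
arm.grab(); o=arm.observe(); print(o['time'],o['opening'],o['gripper_force'],o['force'])
snap('top','grip')
E
```

```text
[-1.16952054e+00  1.46673533e-01  1.58026734e+00 -1.17341940e-04
  1.41617947e+00 -5.55938363e-03]
[ 3.67878008e-01  1.65880492e-01  1.81536567e+00 -9.10759854e-05
  1.16020332e+00  1.61232446e+00]
6.0333 [0.40211979 0.22621625 0.01431594] [-0.43648663 -1.06409308  0.27934574]
7.2 0.01954326859805019 29.99460071325302 [-0.66665457  0.76731222  0.61344106]
```

View pics/grip.png

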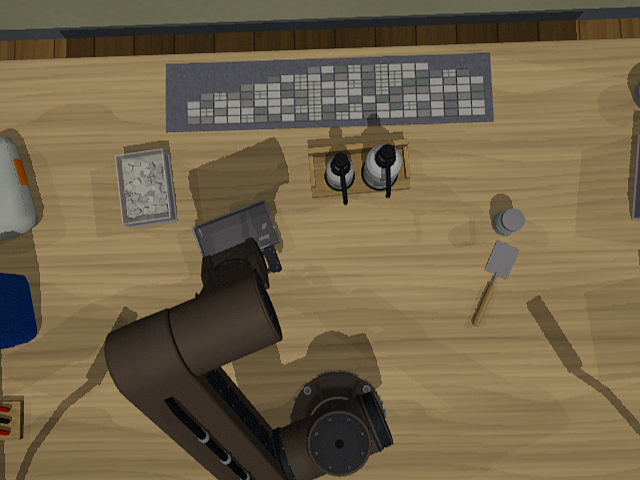

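The grip is good: the opening is 19.5 mm on the 20 mm handle, and the pan at (236,232) hasn't moved. Next I'll slide it along the bench to the rack.

```bash
python3 - <<'E'
from h import *
Z=.0143
T=lambda p,z=Z: np.r_[p,z]
def go(c,v):
    arm.movel(T(grip(c,YR)),quat(YR),velocity=v); o=arm.observe(); print(o['time'],o['position'],o['force'].round(1),o['opening'])
go((.515,.245),.03)
go(O-.134*X,.08)
go(O-.113*X,.03)
arm.let_go(); arm.wait(.2)
o=arm.observe(); print(o['time'],o['force'],o['opening'])
g=grip(O-.113*X,YR)
arm.movel(T(g,.08),velocity=.08)
g2=g-.0*X; arm.movel(T(g2,.13))
arm.move_to(T([.38,-.25],.35),quat(YR+np.pi/2))
print(arm.observe()['time'],arm.observe()['q']); snap('top','placed')
E
```

```text
7.9 [0.41027589 0.23868574 0.01423856] [ 1.5  1.5 -2.9] 0.01968142387665593
12.2167 [ 0.41981508 -0.09417668  0.01428963] [ 0.1  1.8 -2.8] 0.019819796564047892
13.0667 [ 0.44135269 -0.09312842  0.01436863] [ 1.7  0.2 -3.4] 0.019974117142555477
14.5583 [ 0.55887106 -0.07957171  0.31436021] 0.09528339142420754
17.7167 [-7.26994853e-01  1.17208045e-01  1.74229154e+00  3.22312924e-05
  1.28331854e+00 -7.86482681e-01]
```

View pics/placed.png

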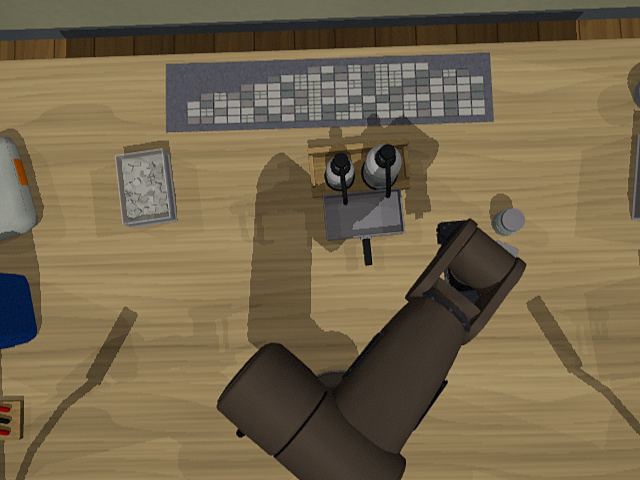

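The pan is square against the rack at (364,215), with both spouts over it. Next I'll press the resin pump in small force-checked steps.

```bash
cat >> h.py <<'E'
def press(p,top,f0,k):
    """step down until the force exceeds the spring's by a margin; returns the log"""
    q=quat(YR+np.pi/2); P=lambda z: np.r_[p,z]
    arm.move_to(P(top+.07),q); arm.movel(P(top+.012),velocity=.1); arm.wait(.2)
    b=np.mean([arm.observe()['force'][2] for _ in range(3)]); z=top+.004; arm.movel(P(z),velocity=.02); log=[]; hit=False
    while z>top-.030:
        z-=.0006; arm.movel(P(z),velocity=.012); o=arm.observe(); F=o['force'][2]-b; d=max(0,top-o['position'][2])*1000
        log.append((round(o['time'],2),round(d,2),round(F,1)))
        if F>f0+k*d+9: hit=True; break
    arm.wait(.5); o=arm.observe(); print('rest',hit,o['time'],top-o['position'][2],o['force']-[0,0,b])
    print(log[::4],log[-4:])
    return hit
E
python3 - <<'E'
from h import *
arm.grab(); print(arm.observe()['opening'],arm.observe()['time'])
p=O-.055*Y
h=press(p,.271,4.0,.23)
if h:
    arm.movel(np.r_[p,.30],velocity=.04); arm.wait(.8); o=arm.observe(); print(o['time'],o['force'])
E
```

```text
0.0004988271886592321 19.2833
rest True 30.9333 0.014043608653811879 [-6.16948666  1.45768887 19.28531996]
[(22.18, 0, np.float64(-0.5)), (23.18, 0, np.float64(0.6)), (24.18, np.float64(1.41), np.float64(3.8)), (25.18, np.float64(3.83), np.float64(4.7)), (26.18, np.float64(6.17), np.float64(4.9)), (27.18, np.float64(8.48), np.float64(5.5)), (28.18, np.float64(10.82), np.float64(5.2)), (29.18, np.float64(13.08), np.float64(6.2)), (30.18, np.float64(14.02), np.float64(15.5))] [(29.68, np.float64(13.95), np.float64(8.1)), (29.93, np.float64(13.95), np.float64(11.6)), (30.18, np.float64(14.02), np.float64(15.5)), (30.43, np.float64(14.03), np.float64(18.8))]
33.0167 [-0.15957802  0.09968591  0.17850515]
```

```bash
python3 - <<'E'
from h import *
p=O-.055*Y; arm.movel(np.r_[p,.36],velocity=.15)
p=O+.055*Y; arm.move_to(np.r_[p,.36],quat(YR+np.pi/2))
h=press(p,.226,3.0,.17)
if h:
    arm.movel(np.r_[p,.255],velocity=.04); arm.wait(.8); arm.movel(np.r_[p,.36],velocity=.15)
    arm.move_to([.38,-.25,.38],quat(YR+np.pi/2)); o=arm.observe(); print(o['time'],o['force'])
    c=snap('top','end'); cv2.imwrite('pics/endc.png',cv2.resize(c['image'][130:290,280:540,::-1],None,fx=3,fy=3))
    W=cloud(c); print(np.nanmedian(W[157:162,338:344].reshape(-1,3),0),np.nanmedian(W[150:156,383:389].reshape(-1,3),0))
E
```

```text
rest True 46.9333 0.019357287472445528 [-5.89860636  0.0640965  17.04017246]
[(36.18, 0, np.float64(-1.5)), (37.18, 0, np.float64(-0.7)), (38.18, np.float64(1.43), np.float64(1.9)), (39.18, np.float64(3.8), np.float64(3.8)), (40.18, np.float64(6.27), np.float64(2.2)), (41.18, np.float64(8.62), np.float64(3.7)), (42.18, np.float64(11.03), np.float64(3.3)), (43.18, np.float64(13.38), np.float64(4.6)), (44.18, np.float64(15.71), np.float64(3.6)), (45.18, np.float64(18.1), np.float64(4.0)), (46.18, np.float64(19.34), np.float64(12.4))] [(45.68, np.float64(19.23), np.float64(6.0)), (45.93, np.float64(19.31), np.float64(8.0)), (46.18, np.float64(19.34), np.float64(12.4)), (46.43, np.float64(19.34), np.float64(17.4))]
51.325 [0.16435908 0.57054394 0.14298514]
[ 0.65659801 -0.02528445  0.22734988] [ 0.65902899 -0.13004949  0.27136364]
```

View pics/endc.png

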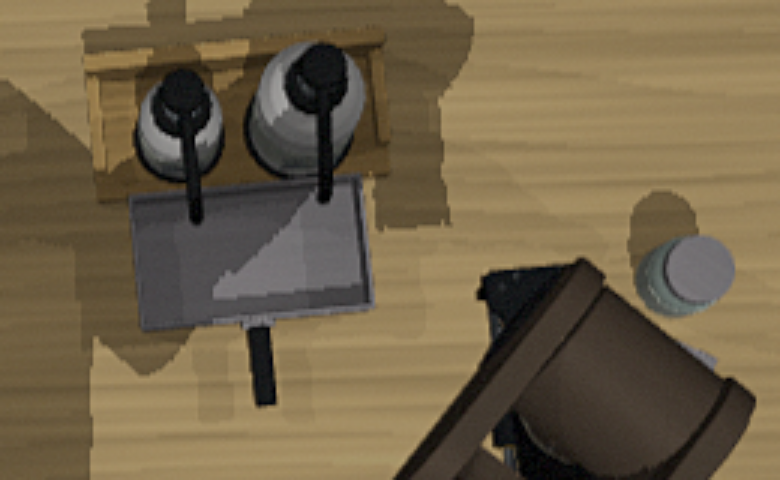

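Both heads are fully up (226 and 271 mm). In the crop, the spout ends at (196,215) and (324,195) are over the pan, and the arm is clear, so I'm handing in.

```bash
python3 -c "
from h import *
print(arm.job_done())"
```

```text
the job is handed in; nothing more can be done
None
```

The job is handed in (no verdict was returned): the pan is under both spouts and released, and the resin and then the hardener pump each got a full stroke (19 N and 17 N press force on the stop) and came back fully up, at about 51 s of the 72 s limit.

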